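# Hang the lopsided vial carrier on the spring balance

## Robot

A 7-joint arm with a two-finger parallel gripper is mounted at the origin on the work surface. World frame = base frame: x ahead of the robot, y to its left, z up, the work surface at z = 0. Lengths are in m, angles in rad, forces in N, time in s.
With the tool pointing down it reaches from about 0.4 to 0.85 m from the base axis. Payload 4.5 kg.
Tool frame: the origin (TCP) lies midway between the tips of the shut fingers; the grasp point (between the pads) lies 19 mm behind it; z points along the fingers, y is the direction in which the jaws open and shut (so a half turn about z gives the same grasp; the last joint's range is limited). The gripper opens to 88 mm and grips with 3 to 60 N. Pads are 18 mm wide; open, the fingers measure 123 mm over their backs; the gripper's body (75 mm by 187 mm) begins 45 mm behind the grasp point.
Start: joints at [-1.195, 0.689, -0.195, 1.565, 0.157, 0.902, -0.215], TCP at [0.209, 0.589, 0.239] pointing down, gripper open.
Joint ranges: [-3.01, 3.01], [-0.46, 2.08], [-1.47, 1.51], [0.13, 2.56], [-1, 4.14], [0.04, 2.09], [-2.66, 2.66]. Speed limits (rad/s): [2.57, 2.57, 3.14, 3.14, 3.14, 3.14, 3.14].

## Interface

Orientations are given as a unit quaternion [x, y, z, w].
In Python, from plant import r gives the robot as it stands. The module is installed in compiled form; this text tells all that it offers.
- The arm moves only by the tool carry_out, never from a script. Its argument "commands" is a list of rows, each a list of 6 numbers: the shift along the tool's x, y, z in m, then the turn, a rotation vector about the tool's x, y, z in degrees. In form: [[dx, dy, dz, wx, wy, wz], ...]. A call has 1 to 12 rows; each row is the pose to reach, as a shift and turn from the pose commanded when the call began, along the tool's axes at that moment; what a row does not reach only later rows make up. A row lasts 1/10 s, in which the tool goes at most 50 mm and 8.59 degrees, less where a joint would pass 70% of its speed; a pose out of reach is approached as far as the arm can. A call with a gripper value outside its range is refused whole. "fingers" is the closure in counts, from 0 (fully open) to 255 (shut), set as the call begins (left out, the last holds). The fingers move at their own pace and stop on an object; "grip_force" is the grip in N (left out, the last holds). Time passes only in rows, so rows that repeat a pose let the fingers close. It gives the time, the measured TCP pose, the force and the opening at its end, in the units of the state.
- r.get_state(): the state, without advancing time (a new reading comes with each control period).
- r.snapshot(name): name is "side" or "top"; returns a dict with "img" (384x512x3 uint8, blue, green, red), "intrinsics" (3x3 intrinsics, pixels), "extrinsics" (4x4, takes a point from camera to world coordinates). Camera axes: x right, y down, z forward; pixel columns grow to the right and rows downward; lengths in m; the calibration is good to about 2 mm. A picture is of the moment at which its call begins. There is no depth.
- r.finish_job(): hands the job in, once; it reports no verdict.
Trained networks look in a picture, given as the dict that the camera call returned (one of the last four; its "shot" number tells which), for a name from the list of things; names that differ only in an ending like _2 or _b are one class to them, and where a whole thing is asked for, a point or a joint stands for the part that bears it (a point fixed in the world has none). Each returns a list of dicts, best first, with "p" (0 to 1); they miss things now and then, are a little off and sometimes report something else, mostly with a low value. They report only what shows in the picture. A call takes as long as a camera call. They do not tell look-alikes from the thing itself.
- r.spot_in(picture, label): "xyz" ([x, y, z] in m, in world coordinates, good to about 4 mm: the middle of the surface that is visible of it).
- r.spot_point(picture, label): "xyz" ([x, y, z] in m, in world coordinates, good to about 4 mm: a listed point, or the origin of a listed thing).
The state is a dict: "clock": time; "q": joint angles; "qd": joint speeds; "joint_torque": joint torques, N m; "tool_pos": TCP position; "eef_rot": TCP orientation; "contact_force": force on the tool from outside, world axes, zero at the start; "moment": the same for the moment, N m; "opening": opening from 0.0 (shut) to 1.0 (fully open).
Only numpy, scipy, OpenCV 4.12 (cv2) and the standard library are available. Lean on these libraries where they do the work, as an engineer would, in place of code of your own. Each camera call takes 0.05 s, during which the arm holds its last target.

## Task

Weigh the loaded vial carrier: take it by its flat top bar and hang it on the hook of the spring balance, by whichever of the three crimps in its rod lets it hang level with its one full box, all three boxes staying in it. Keep it upright, lower it slowly and gently until the spring carries exactly its weight, and only then let go, so that the hook neither drops nor springs up; never push or ram the hook hard. Leave everything else on the table where it is.

Things in the scene. Friction and masses are not known exactly. Their poses are not given: they have to be found in the camera images.
- carrier: Loose aluminium carrier, 0.15 kg empty. Origin: centre of underside; z up, y lengthwise. Tray 88 (x) x 196 (y) x 26 mm, 4 mm floor, 3 bays at y = -64, 0, +64, a small box in each. End plates at y = +-98 rise to z = 176. Between them at x = 0: a flat grip bar on edge, 10 mm thick in x, 192 long, z = 130 to 178, gripped from above; below it an 8 mm rod, axis at z = 110, with 3 crimps (see crimp_mid).
- crimp_mid (a point): Apex (rod axis) of the carrier's middle crimp, y = 0. Crimps are inverted Vs in the rod, 26 mm wide at the foot, apex axis at z = 128 mm, at y = -40, 0, +40. Boxes' tops are at z = 50 mm at most, the rod's underside at z = 106: the hook's arm passes between, across the rod. Seated in a crimp, the arm's axis lies at carrier z = about 112 mm.
- crimp_left (a point): Apex (rod axis) of the carrier's crimp at its y = +40 mm. With the full box in the y = +64 bay the carrier balances at y = 28 to 50 mm (within 12 mm of this crimp).
- crimp_right (a point): Apex (rod axis) of the carrier's crimp at its y = -40 mm. With the full box in the y = -64 bay the carrier balances at y = -28 to -50 mm. With it in the middle bay, at the middle crimp.
- full_box: The small frosted box full of vials with caps, 74 x 55 mm, 44 mm high, standing in one of the carrier's three bays (which one varies). Origin: centre of its underside. Its mass is unknown, between 0.17 and 0.70 kg.
- empty_a: An empty open frosted box 74 x 55 x 36 mm, 15 g, in another bay. Origin: centre of its underside.
- empty_b: The second empty open frosted box, 74 x 55 x 36 mm, 15 g, in the remaining bay. Origin: centre of its underside.
- balance: The spring balance's fixed stand: grey base plate 150 x 150 x 16 mm and an aluminium column 22 x 34 mm, 235 mm tall, at its origin (column foot on the table). The hook's arm points along its -x axis; its yaw varies.
- hook_tip (a point): Middle of the round end of the hook's upturned tip. The hook is a level steel rod, 10 mm dia, its axis 250 mm above the table when unloaded, running 150 mm along the balance's -x from the column's axis; there it turns up, the tip's top 15 mm above the arm's axis and its end at x = -163 mm. The black slide block that carries it reaches x = -18 mm. Nothing stands above it.
- hook_seat (a point): Point on the arm's axis, 115 mm from the column's axis: the middle of the part to hang on. It moves down with the hook. Hang within 25 mm of it either way along the arm, so that the tray clears column and tip.
- slide (a joint): How far the hook has sunk, m: 0 unloaded (top), 0.108 at the bottom stop. A spring of about 0.8 N per 10 mm holds it up; it starts to sink at about 0.8 N. It is lightly damped: a load let go before its weight is carried drops and bounces.
- case_a: Bystander: first closed vial case, a frosted plastic square box 150 x 150 x 48 mm. Leave it.
- case_b: Bystander: second closed vial case, frosted plastic, 150 x 150 x 48 mm. Leave it.
- spray: Bystander: white bottle with a cap, 60 mm dia, 170 mm tall. Leave it.
- jar: Bystander: white jar, 60 mm dia, 80 mm tall. Leave it.
- scanner: Bystander: flat grey and black hand scanner, 50 x 160 x 30 mm. Leave it.
- glove_box: Bystander: cardboard glove box, 110 x 220 x 70 mm. Leave it.
- marker: Bystander: black marker pen lying down, 14 mm dia, 134 mm long. Leave it.
Things that resemble listed ones, but are neither listed nor needed, are in the scene too. Leave any orange look-alike of the empty_b alone.

How it is judged:
On the way, in this order (a step that is already met when the one before it is completed fails the run):
1. the carrier is lifted clear of the table with nothing resting on the hook (height (world z) of carrier above 0.03 m and contact force between carrier and balance below 0.1 N), for 0.2 s.
2. the hook has begun to carry the carrier while the gripper still holds it (contact force between carrier and balance above 1.5 N and value of joint slide above 0.01 m and contact force between carrier and the fingers above 0.5 N), for 0.1 s.
At the end, for the whole second after the job is handed in: The carrier hangs on the hook's arm by its rod (arm axis 100 to 125 mm above its underside, seat point within 40 mm of its midline), hook sunk over 12 mm, carrier over 30 mm above the table, tilt under 0.25 rad, at rest (0.03 m/s, 0.3 rad/s), fingers off, all three boxes in its tray (height (world z) of carrier above 0.03 m and angle between carrier's own z axis and vertical below 0.25 rad and value of joint slide above 0.012 m and z of hook_seat in the frame of carrier between 0.1 and 0.125 m and x of hook_seat in the frame of carrier between -0.04 and 0.04 m and contact force between carrier and balance above 1.5 N and contact force between carrier and the fingers below 0.05 N and linear speed of carrier below 0.03 m/s and angular speed of carrier below 0.3 rad/s and z of full_box in the frame of carrier between -0.005 and 0.025 m and horizontal distance between each of full_box, empty_a, empty_b and carrier below 0.09 m and z of empty_a in the frame of carrier between -0.005 and 0.025 m and z of empty_b in the frame of carrier between -0.005 and 0.025 m); the robot touches nothing.
It fails at once if once let go, the hook jumps: it moves faster than 0.05 m/s with the carrier on it and the fingers no longer holding it (contact force between carrier and balance above 0.5 N and contact force between carrier and the fingers below 0.3 N and (velocity of joint slide above 0.05 m/s or velocity of joint slide below -0.05 m/s)).
It fails at once if the hook drops or springs up: it moves faster than 0.08 m/s (velocity of joint slide above 0.08 m/s or velocity of joint slide below -0.08 m/s).
It fails at once if the hook is pushed hard: over 14 N by the carrier or over 6 N by the robot itself (contact force between carrier and balance above 14 N or contact force between any of the arm, the fingers and balance above 6 N).
It fails at once if the carrier is tilted by more than 0.4 rad (angle between carrier's own z axis and vertical above 0.4 rad).
It fails at once if a bystander is pushed more than 20 mm (distance of any of case_a, case_b, spray, jar, scanner, glove_box, marker from where it was at the start of the episode above 0.02 m).
It also fails if it takes over 72 s, if anything falls off the work surface, if the arm or the gripper's body presses on something with over 40 N, if the wrist force passes 120 N, or if a joint passes its speed limit or range.

## Working session

There is one attempt and no reset: what is moved stays moved. The work goes in short steps, Python scripts to look and compute and a tool call to move; the robot and the scene stay as the last step left them, time stands still between calls to the robot, and variables do not carry over. Pictures are saved under pics/ and viewed, and the job is handed in when it is done.

Besides the shell and the picture viewer there is one more tool, called after "Call:" as a command line: name --pt "numbers of a row" for each row, then --argument value for the rest. carry_out: Moves the arm, as the interface text tells. Its arguments: {"type":"object","properties":{"commands":{"type":"array","items":{"type":"array","items":{"type":"number"}}},"fingers":{"type":"number"},"grip_force":{"type":"number"}},"required":["commands"]}

```bash
mkdir -p pics; cat > h.py <<'E'
from plant import r
import numpy as np, cv2
def snap(n,f):
    p=r.snapshot(n); cv2.imwrite('pics/'+f,p['img']); return p
def proj(p,X):
    K=np.array(p['intrinsics']);T=np.linalg.inv(np.array(p['extrinsics']))
    c=T[:3,:3]@np.array(X)+T[:3,3]; u=K@c; return u[:2]/u[2]
E
python3 - <<'E'
from h import *
s=r.get_state(); print({k:np.round(v,3) for k,v in s.items()})
for n in ['side','top']:
    p=snap(n,n+'0.png'); print(n,np.round(p['intrinsics'],1).tolist(),np.round(p['extrinsics'],3).tolist())
    for l in ['carrier','full_box','empty_a','balance','hook_tip','hook_seat','crimp_mid','crimp_left','crimp_right']:
        for d in r.spot_point(p,l)[:3]: print(l,round(d['p'],2),np.round(d['xyz'],3),np.round(proj(p,d['xyz'])))
E
```

```text
{'clock': np.float64(0.0), 'q': array([-1.195,  0.69 , -0.195,  1.566,  0.157,  0.902, -0.215]), 'qd': array([-0.   , -0.001, -0.001,  0.001,  0.   ,  0.001,  0.001]), 'joint_torque': array([ 0.0000e+00, -5.2757e+01, -1.2670e+00, -1.5343e+01, -5.3000e-02,
        7.0000e-03,  0.0000e+00]), 'tool_pos': array([0.209, 0.588, 0.238]), 'eef_rot': array([ 0.17 ,  0.985, -0.001, -0.   ]), 'contact_force': array([-0.489, -0.19 ,  0.46 ]), 'moment': array([ 0.013,  0.009, -0.058]), 'opening': np.float64(0.998)}
side [[433.9, 0.0, 254.7], [0.0, 433.9, 189.5], [0.0, 0.0, 1.0]] [[0.703, -0.519, 0.486, -0.105], [-0.711, -0.513, 0.481, -0.694], [-0.0, -0.683, -0.73, 1.197], [0.0, 0.0, 0.0, 1.0]]
carrier 0.78 [ 0.526  0.193 -0.001] [204. 199.]
carrier 0.3 [ 0.4   -0.266  0.   ] [271. 300.]
full_box 0.76 [0.532 0.192 0.006] [206. 197.]
empty_a 0.78 [ 0.371  0.205 -0.003] [169. 221.]
empty_a 0.5 [0.509 0.13  0.003] [212. 210.]
empty_a 0.47 [0.549 0.249 0.004] [199. 187.]
hook_seat 0.92 [ 0.586 -0.207  0.253] [303. 202.]
crimp_mid 0.69 [0.532 0.193 0.126] [203. 174.]
crimp_left 0.98 [0.542 0.231 0.127
[... 404 characters left out ...]
.516 0.151 0.125] [212. 199.]
full_box 0.64 [0.529 0.193 0.002] [205. 201.]
empty_a 0.7 [0.515 0.132 0.007] [219. 205.]
empty_a 0.68 [ 0.366  0.206 -0.003] [198. 241.]
empty_a 0.46 [0.546 0.254 0.001] [190. 195.]
balance 0.85 [ 0.699 -0.179  0.006] [299. 165.]
balance 0.74 [0.529 0.194 0.002] [204. 200.]
hook_tip 0.76 [ 0.547 -0.216  0.261] [318. 190.]
hook_tip 0.69 [ 0.439 -0.492 -0.002] [375. 234.]
hook_seat 0.66 [ 0.589 -0.212  0.256] [317. 178.]
crimp_mid 0.88 [0.534 0.189 0.126] [202. 194.]
crimp_left 0.61 [0.544 0.226 0.128] [192. 190.]
crimp_left 0.25 [ 0.529  0.192 -0.001] [205. 201.]
crimp_right 0.69 [ 0.643  0.464 -0.005] [142. 169.]
crimp_right 0.66 [0.518 0.152 0.127] [211. 198.]
```

```bash
python3 - <<'E'
import cv2
a=cv2.imread('pics/side0.png');b=cv2.imread('pics/top0.png')
cv2.imwrite('pics/side0b.png',cv2.resize(a,(800,600)));cv2.imwrite('pics/top0b.png',cv2.resize(b,(800,600)))
c=cv2.resize(a[140:260,130:290],(800,600),interpolation=3)
cv2.imwrite('pics/c0.png',c)
E
```

```text
(no output)
```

View pics/side0b.png

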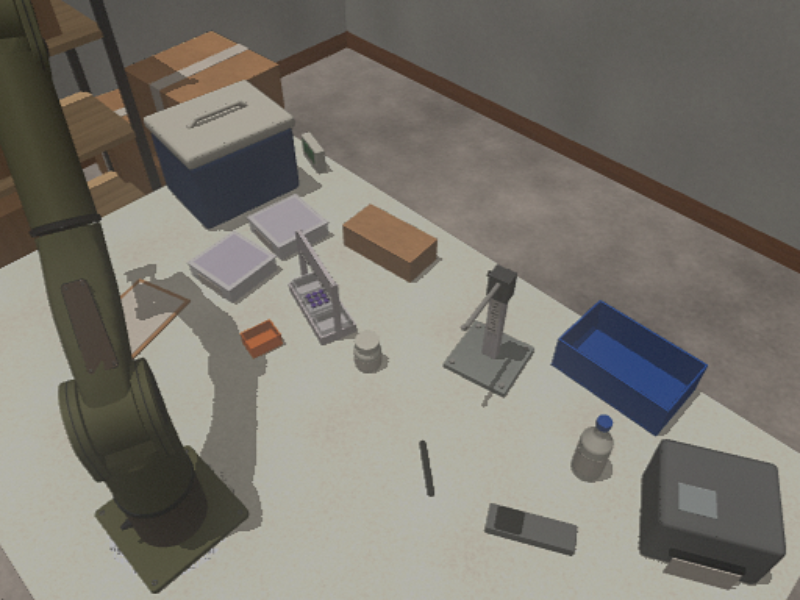

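View pics/top0b.png

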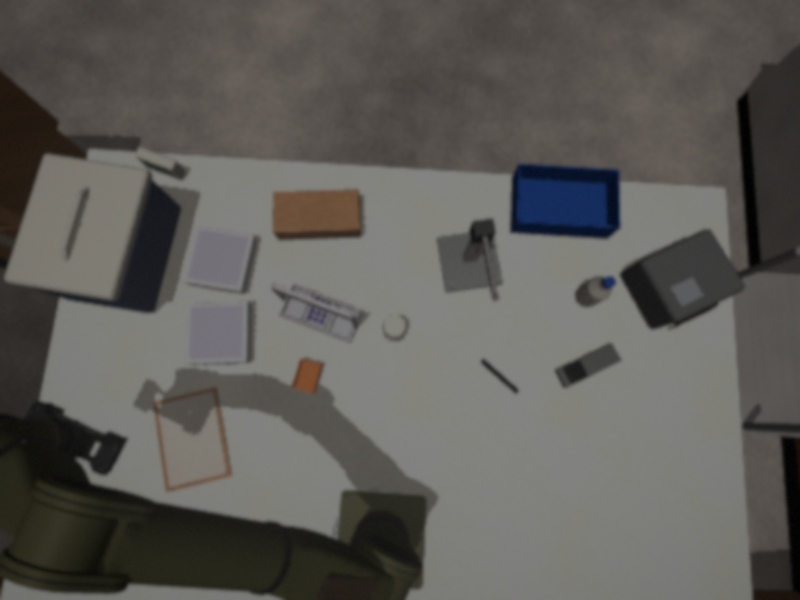

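View pics/c0.png

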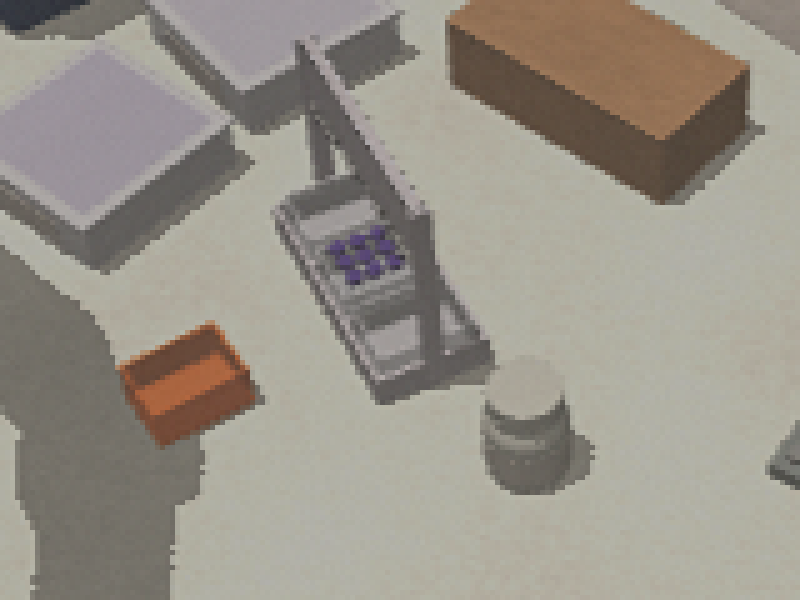

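The full box (purple caps, side0b ≈ (317,298)) sits between two empties, so it is in the middle bay and the middle crimp is the one to use. The orange tray at (262,338) is the look-alike. I'll check the carrier and hook models by overlaying them on both views.

```bash
cat >> h.py <<'E'
def Rz(a):
    a=np.radians(a); return np.array([[np.cos(a),-np.sin(a),0],[np.sin(a),np.cos(a),0],[0,0,1]])
def carrier_segs(c,yaw):
    S=[];A=lambda *p:S.append([Rz(yaw)@np.array(q)/1000+np.array(c) for q in p])
    A((0,-96,178),(0,96,178));A((-44,-98,0),(44,-98,0),(44,98,0),(-44,98,0),(-44,-98,0));A((-44,-98,26),(44,-98,26),(44,98,26),(-44,98,26),(-44,-98,26))
    A((0,-98,26),(0,-98,176));A((0,98,26),(0,98,176));A((0,-96,110),(0,-13,110),(0,0,128),(0,13,110),(0,96,110))
    return S
def bal_segs(o,yaw,s=0):
    S=[];A=lambda *p:S.append([Rz(yaw)@np.array(q)/1000+np.array(o) for q in p])
    A((0,0,0),(0,0,235));A((0,0,250-s),(-150,0,250-s));A((-157,0,250-s),(-157,0,265-s));A((-75,-75,16),(75,-75,16),(75,75,16),(-75,75,16),(-75,-75,16))
    return S
def overlay(p,segs,f,box,sc):
    x0,y0,x1,y1=box; im=cv2.resize(p['img'][y0:y1,x0:x1],None,fx=sc,fy=sc,interpolation=3)
    raw=im.copy()
    for s in segs:
        q=np.array([(proj(p,X)-[x0,y0]+.5)*sc for X in s]).astype(int); cv2.polylines(im,[q],False,(0,0,255),1)
    cv2.imwrite('pics/'+f,np.hstack([raw,im]))
def rel(pos,yaw):
    """row from current measured pose to TCP pos with tool pointing down and tool y at world yaw deg"""
    from scipy.spatial.transform import Rotation as R
    s=r.get_state(); R0=R.from_quat(s['eef_rot']); y=np.radians(yaw)
    Y=np.array([np.cos(y),np.sin(y),0]);Z=np.array([0,0,-1.]);X=np.cross(Y,Z)
    R1=R.from_matrix(np.c_[X,Y,Z]); d=R0.inv().apply(np.array(pos)-s['tool_pos']); w=(R0.inv()*R1).as_rotvec(degrees=True)
    print('row',np.round(d,4).tolist(),np.round(w,2).tolist())
E
python3 - <<'E'
from h import *
for n,b1,b2 in [('side',(170,140,240,230),(270,140,350,260)),('top',(160,165,240,235),(270,130,340,200))]:
    p=r.snapshot(n)
    overlay(p,carrier_segs((.530,.192,0),-17),'ov_c_'+n+'.png',b1,5)
    overlay(p,bal_segs((.699,-.179,0),15),'ov_b_'+n+'.png',b2,5)
a=[cv2.imread('pics/ov_%s_%s.png'%(k,n)) for n in('side','top') for k in 'cb']
def pad(i): o=np.zeros((600,800,3),np.uint8);h,w=i.shape[:2];o[:h,:w]=i;return o
cv2.imwrite('pics/ov0.png',cv2.resize(np.vstack([np.hstack([pad(a[0]),pad(a[1])]),np.hstack([pad(a[2]),pad(a[3])])]),(800,600),interpolation=3))
rel((.530,.192,.28),-17)
E
```

```text
row [-0.435, -0.2665, -0.0413] [0.0, -0.0, 87.41]
```

View pics/ov0.png

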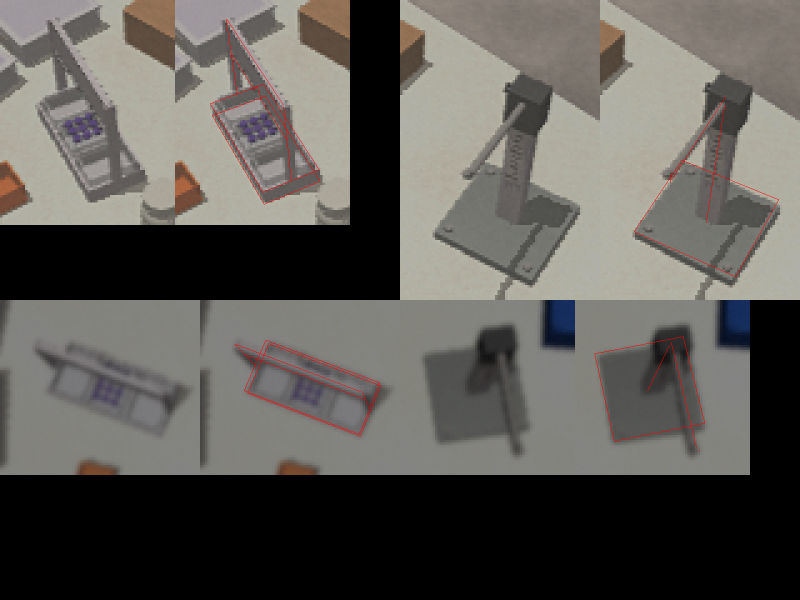

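Overlay fits the carrier well (bar, tray). Move above it.

Call:
carry_out --pt "-0.02 -0.012 -0.04 0 0 4" --pt "-0.435 -0.2665 -0.041 0 0 87.4" --pt "-0.435 -0.2665 -0.041 0 0 87.4" --pt "-0.435 -0.2665 -0.041 0 0 87.4" --pt "-0.435 -0.2665 -0.041 0 0 87.4" --pt "-0.435 -0.2665 -0.041 0 0 87.4" --pt "-0.435 -0.2665 -0.041 0 0 87.4" --pt "-0.435 -0.2665 -0.041 0 0 87.4" --pt "-0.435 -0.2665 -0.041 0 0 87.4" --pt "-0.435 -0.2665 -0.041 0 0 87.4" --pt "-0.435 -0.2665 -0.041 0 0 87.4" --pt "-0.435 -0.2665 -0.041 0 0 87.4" --fingers 0

```text
clock: 2.3
tool_pos: [0.5337, 0.1855, 0.2801]
eef_rot: [0.807, 0.59, 0.0, 0.003]
contact_force: [-0.8, -0.1, 0.4]
opening: 1.001
```

Call:
carry_out --pt "0 0 0 0 0 0" --pt "0 0 0 0 0 0"

```text
clock: 2.5
tool_pos: [0.529, 0.1938, 0.2796]
eef_rot: [0.803, 0.596, -0.0, -0.001]
contact_force: [-0.7, -0.1, -0.1]
opening: 0.999
```

```bash
python3 - <<'E'
from h import *
rel((.530,.192,.142),-17)
s=r.get_state(); print(s['clock'],s['tool_pos'],s['q'],s['contact_force'])
p=r.snapshot('side')
overlay(p,carrier_segs((.530,.192,0),-17),'a1.png',(170,120,240,220),5)
p2=r.snapshot('top')
overlay(p2,carrier_segs((.530,.192,0),-17),'a2.png',(160,165,240,235),5)
overlay(p,bal_segs((.699,-.179,0),15),'a3.png',(270,140,350,220),5)
overlay(p2,bal_segs((.699,-.179,0),15),'a4.png',(280,140,340,200),6)
E
python3 -c "
import cv2,numpy as np
f=lambda n:cv2.resize(cv2.imread('pics/'+n),(800,600*0+int(800*0.5)) )
cv2.imwrite('pics/b1.png',cv2.imread('pics/a1.png'))"
```

```text
row [-0.0015, 0.0017, 0.1376] [-0.08, -0.05, 0.21]
2.5 [0.52897166 0.19376603 0.27956526] [-0.55808669  0.56334685  0.20919539  1.71675857 -0.14677974  0.87724957
 -0.57928666] [-0.74492882 -0.09864046 -0.11337294]
```

View pics/a1.png

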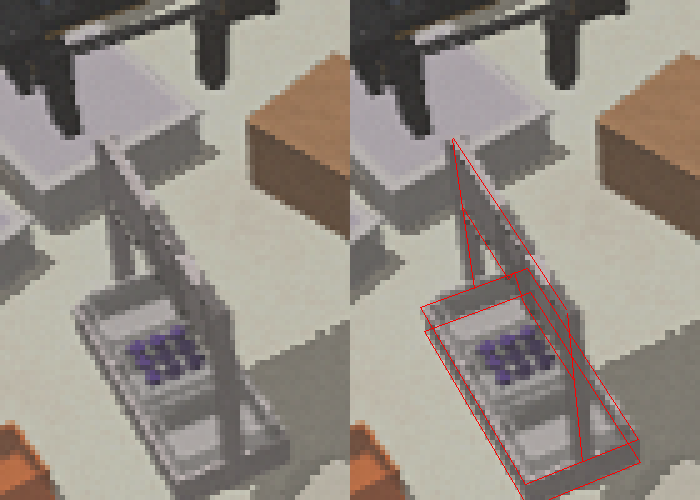

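View pics/a2.png

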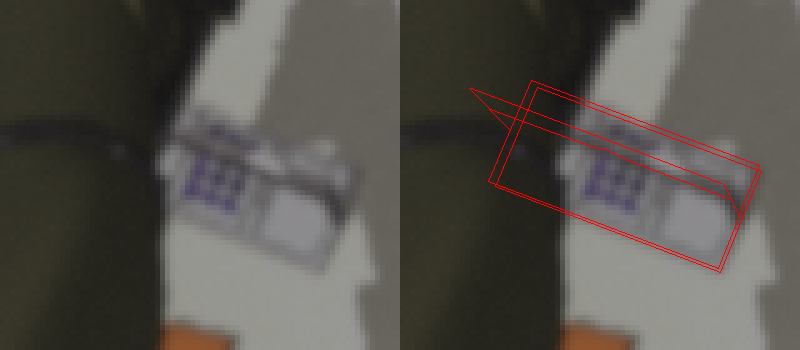

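View pics/a3.png

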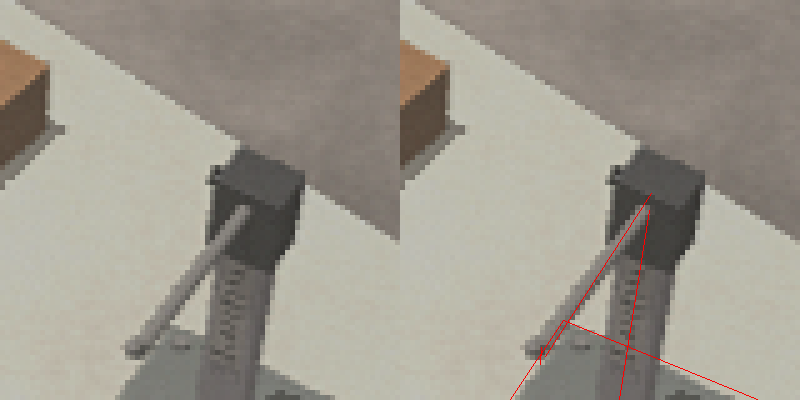

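View pics/a4.png

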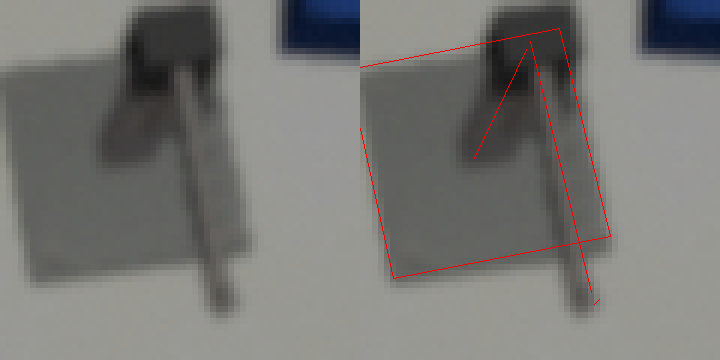

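```bash
cat >> h.py <<'E'
def ray(p,u):
    K=np.array(p['intrinsics']);T=np.array(p['extrinsics']); d=T[:3,:3]@np.linalg.inv(K)@np.array([u[0],u[1],1]); return T[:3,3],d/np.linalg.norm(d)
def atz(p,u,z):
    o,d=ray(p,u); return o+d*(z-o[2])/d[2]
def tri(rays):
    A=np.zeros((3,3));b=np.zeros(3)
    for o,d in rays: M=np.eye(3)-np.outer(d,d);A+=M;b+=M@o
    X=np.linalg.solve(A,b); return X,[np.linalg.norm((np.eye(3)-np.outer(d,d))@(X-o)) for o,d in rays]
E
python3 - <<'E'
from h import *
ps=r.snapshot('side');pt=r.snapshot('top')
T=lambda x,y:(x/6+280-.5,y/6+140-.5); S=lambda x,y:(x/5+270-.5,y/5+140-.5)
tip=tri([ray(ps,S(134,348)),ray(pt,T(221,298))]);print('tip',tip)
root=tri([ray(ps,S(245,212)),ray(pt,T(183,75))]);print('root',root)
d=root[0]-tip[0];print(np.linalg.norm(d),np.degrees(np.arctan2(d[1],d[0])))
for z in (.25,):
  a=atz(pt,T(221,298),z);b=atz(pt,T(187,100),z);print('top arm z=.25',a,b,np.degrees(np.arctan2(*(b-a)[1::-1])))
  a=atz(ps,S(134,350),z);b=atz(ps,S(240,219),z);print('side',a,b,np.degrees(np.arctan2(*(b-a)[1::-1])))
c=[atz(pt,T(*u),.016) for u in [(5,75),(35,281),(250,247)]];print(np.round(c,3))
print(np.degrees(np.arctan2(*(c[0]-c[1])[1::-1])),np.degrees(np.arctan2(*(c[2]-c[1])[1::-1]))+90)
p=ps
for n in('side','top'):
  for k in range(2):
    p=r.snapshot(n)
    for l in ('hook_seat','hook_tip','balance'):
        for d in r.spot_point(p,l)[:2]:
            if d['p']>.5: print(n,l,round(d['p'],2),np.round(d['xyz'],4))
E
```

```text
tip (array([ 0.550046  , -0.21156945,  0.25516349]), [np.float64(0.0005388516647404651), np.float64(0.000538851664740584)])
root (array([ 0.67943532, -0.18714879,  0.25354131]), [np.float64(0.0014376651044933201), np.float64(0.0014376651044933659)])
0.13168370076153418 10.688153422486394
top arm z=.25 [ 0.55072365 -0.21212663  0.25      ] [ 0.66463194 -0.18955009  0.25      ] 11.210689303636785
side [ 0.55302596 -0.21014167  0.25      ] [ 0.67712893 -0.18737253  0.25      ] 10.396422288756474
[[ 0.749 -0.1    0.016]
 [ 0.606 -0.127  0.016]
 [ 0.639 -0.27   0.016]]
10.786753436191518 12.941946416427498
side hook_seat 0.66 [ 0.5827 -0.2065  0.2528]
side hook_tip 0.67 [ 0.5466 -0.2168  0.2634]
side balance 0.68 [ 0.6982 -0.1855  0.0011]
side hook_seat 0.59 [ 0.5874 -0.2055  0.2536]
side hook_tip 0.57 [ 0.5444 -0.2155  0.2607]
side balance 0.73 [ 0.6971 -0.1841  0.0023]
top hook_seat 0.86 [ 0.588  -0.2113  0.2508]
top hook_tip 0.55 [ 0.5447 -0.2155  0.2602]
top balance 0.63 [ 0.6997 -0.1794  0.0071]
top hook_seat 0.68 [ 0.5864 -0.2098  0.2523]
top hook_tip 0.55 [ 0.544  -0.2145  0.2598]
top balance 0.77 [ 0.6993 -0.1796  0.0059]
```

Call:
carry_out --pt "0 0 0.03 0 0 0" --pt "-0.0005 0.0005 0.06 0 0 0" --pt "-0.001 0.001 0.085 0 0 0.2" --pt "-0.0015 0.0015 0.11 0 0 0.2" --pt "-0.0015 0.0015 0.125 0 0 0.2" --pt "-0.0015 0.0015 0.134 0 0 0.2" --pt "-0.0015 0.0015 0.1375 0 0 0.2" --pt "-0.0015 0.0015 0.1375 0 0 0.2" --pt "-0.0015 0.0015 0.1375 0 0 0.2"

```text
clock: 4.4
tool_pos: [0.5316, 0.1903, 0.143]
eef_rot: [0.805, 0.594, 0.001, 0.0]
contact_force: [0.3, -0.5, 0.4]
opening: 0.997
```

```bash
cat >> h.py <<'E'
def force(n=8):
    F=[];M=[];P=[]
    for i in range(n):
        r.snapshot('top'); s=r.get_state(); F.append(s['contact_force']);M.append(s['moment']);P.append(s['tool_pos'])
    F=np.array(F); print('t',s['clock'],'F',np.round(F.mean(0),3),'sd',np.round(F.std(0),3),'M',np.round(np.mean(M,0),3),'pos',np.round(np.mean(P,0),4),'open',round(float(s['opening']),3))
E
python3 - <<'E'
from h import *
force(8)
p=r.snapshot('side')
overlay(p,carrier_segs((.530,.192,0),-17),'a5.png',(160,110,250,220),4)
E
```

```text
t 4.8 F [-0.106 -0.055  0.362] sd [0.447 0.524 0.534] M [-0.076  0.083  0.019] pos [0.5313 0.1903 0.1428] open 1.002
```

View pics/a5.png

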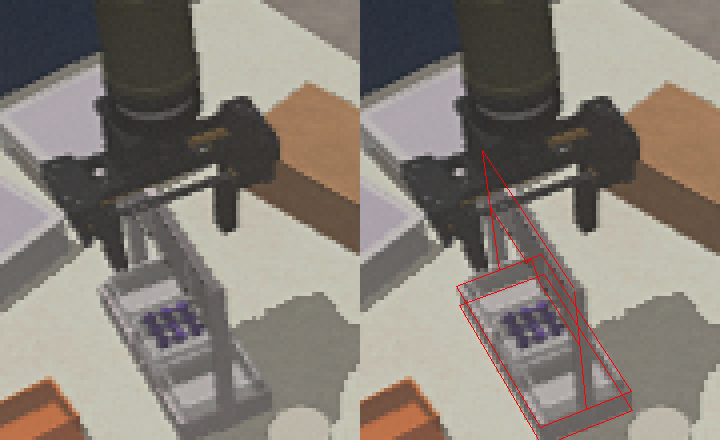

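Call:
carry_out --pt "0 0 0 0 0 0" --pt "0 0 0 0 0 0" --pt "0 0 0 0 0 0" --pt "0 0 0 0 0 0" --pt "0 0 0 0 0 0" --pt "0 0 0 0 0 0" --pt "0 0 0 0 0 0" --pt "0 0 0 0 0 0" --pt "0 0 0 0 0 0" --pt "0 0 0 0 0 0" --fingers 255 --grip_force 30

```text
clock: 5.85
tool_pos: [0.5309, 0.1902, 0.1422]
eef_rot: [0.805, 0.594, -0.0, -0.0]
contact_force: [-1.9, 0.4, 3.0]
opening: 0.118
```

```bash
python3 - <<'E'
from h import *
force(8)
p=r.snapshot('side')
overlay(p,carrier_segs((.530,.192,0),-17),'a6.png',(160,110,250,220),4)
E
```

```text
t 6.25 F [-1.396  0.622  1.127] sd [0.762 0.482 0.553] M [ 0.01   0.35  -0.057] pos [0.5304 0.1903 0.1421] open 0.114
```

View pics/a6.png

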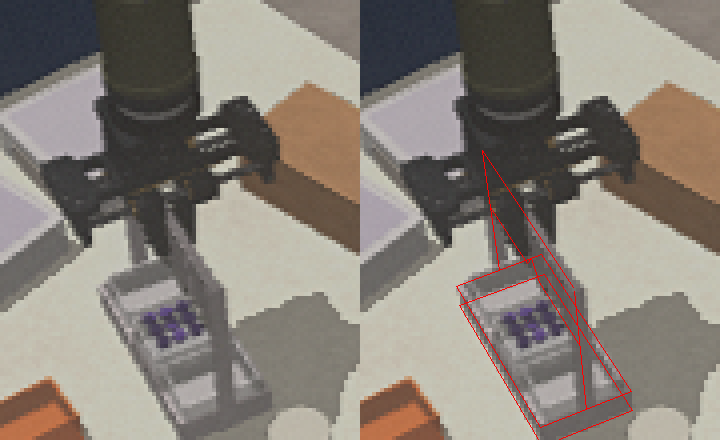

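Gripped (opening 10 mm). Lift slowly.

Call:
carry_out --pt "0 0 -0.003 0 0 0" --pt "0 0 -0.007 0 0 0" --pt "0 0 -0.015 0 0 0" --pt "0 0 -0.027 0 0 0" --pt "0 0 -0.042 0 0 0" --pt "0 0 -0.057 0 0 0" --pt "0 0 -0.067 0 0 0" --pt "0 0 -0.07 0 0 0" --pt "0 0 -0.07 0 0 0" --pt "0 0 -0.07 0 0 0"

```text
clock: 7.3
tool_pos: [0.5304, 0.19, 0.2117]
eef_rot: [0.805, 0.594, -0.001, -0.0]
contact_force: [-0.6, 0.7, -7.9]
opening: 0.11
```

```bash
python3 - <<'E'
from h import *
force(16)
p=r.snapshot('side')
overlay(p,carrier_segs((.530,.192,0.07),-17),'a7.png',(160,90,250,220),4)
E
```

```text
t 8.1 F [-0.199  0.093 -8.243] sd [0.486 0.275 0.457] M [-0.068  0.08  -0.   ] pos [0.5308 0.1901 0.2119] open 0.11
```

View pics/a7.png

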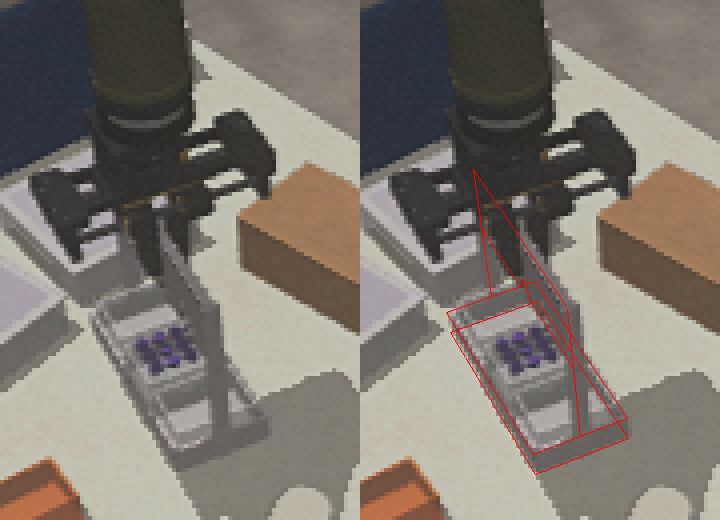

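W ≈ 8.4 N (sd 0.46 per reading). Check neighbours' clearance and the path rows.

```bash
python3 - <<'E'
from h import *
p=r.snapshot('top')
for l in('spray','jar','scanner','glove_box','marker'):
    for d in r.spot_point(p,l)[:1]: print(l,round(d['p'],2),np.round(d['xyz'],3))
print('bin',[np.round(atz(p,(u[0]*.64-.5,u[1]*.64-.5),z),3) for u,z in [((512,232),.0),((516,170),.08),((512,232),.08)]])
rel((.531,.190,.319),-17)
rel((.44,-.05,.319),0)
rel((.4536,-.2307,.319),11)
E
```

```text
spray 0.9 [ 0.619 -0.494 -0.002]
jar 0.52 [ 0.499  0.    -0.   ]
scanner 0.6 [ 0.441 -0.488 -0.   ]
glove_box 0.95 [0.786 0.222 0.005]
marker 0.4 [ 0.404 -0.273  0.002]
bin [array([ 0.784, -0.295,  0.   ]), array([ 0.925, -0.286,  0.08 ]), array([ 0.757, -0.279,  0.08 ])]
row [-0.0001, 0.0001, -0.1068] [-0.0, -0.0, -0.18]
row [-0.2563, -0.016, -0.1068] [-0.0, -0.0, -17.18]
row [-0.4249, 0.0504, -0.1068] [-0.0, -0.01, -28.18]
```

Call:
carry_out --pt "0 0 -0.01 0 0 0" --pt "0 0 -0.03 0 0 0" --pt "0 0 -0.055 0 0 0" --pt "-0.005 0 -0.08 0 0 0" --pt "-0.015 -0.001 -0.098 0 0 -0.5" --pt "-0.03 -0.002 -0.105 0 0 -1.5" --pt "-0.055 -0.003 -0.107 0 0 -3" --pt "-0.085 -0.005 -0.107 0 0 -5" --pt "-0.115 -0.007 -0.107 0 0 -7" --pt "-0.145 -0.009 -0.107 0 0 -9" --pt "-0.175 -0.01 -0.107 0 0 -11" --pt "-0.205 -0.012 -0.107 0 0 -13"

```text
clock: 9.65
tool_pos: [0.4585, -0.0035, 0.3201]
eef_rot: [0.732, 0.681, 0.0, 0.0]
contact_force: [0.1, 0.2, -8.0]
opening: 0.11
```

```bash
python3 - <<'E'
from h import *
rel((.44,-.05,.319),0)
rel((.4536,-.2307,.319),11)
E
```

```text
row [-0.0477, -0.0151, 0.0011] [0.08, -0.0, -4.12]
row [-0.227, 0.0114, 0.0011] [0.08, 0.0, -15.12]
```

Call:
carry_out --pt "-0.025 -0.008 0 0 0 -2" --pt "-0.05 -0.014 0 0 0 -4" --pt "-0.075 -0.011 0 0 0 -6" --pt "-0.1 -0.007 0 0 0 -8" --pt "-0.125 -0.003 0 0 0 -10" --pt "-0.15 0 0 0 0 -12" --pt "-0.175 0.004 0 0 0 -13.5" --pt "-0.197 0.008 0 0 0 -15" --pt "-0.213 0.01 0 0 0 -15.1" --pt "-0.222 0.011 0 0 0 -15.1" --pt "-0.225 0.0115 0.001 0 0 -15.1" --pt "-0.225 0.0115 0.001 0 0 -15.1"

```text
clock: 10.85
tool_pos: [0.4539, -0.227, 0.3182]
eef_rot: [0.637, 0.771, 0.0, -0.0]
contact_force: [-0.3, -0.1, -8.3]
opening: 0.109
```

Call:
carry_out --pt "0 0 0 0 0 0" --pt "0 0 0 0 0 0" --pt "0 0 0 0 0 0"

```text
clock: 11.15
tool_pos: [0.4541, -0.2267, 0.3182]
eef_rot: [0.636, 0.772, 0.0, -0.0]
contact_force: [-0.0, -0.7, -7.7]
opening: 0.108
```

```bash
cat > look.py <<'E'
from h import *
import sys
c=tuple(map(float,sys.argv[2:5])); f=sys.argv[1]; s=float(sys.argv[5]) if len(sys.argv)>5 else 0
st=r.get_state(); print(st['clock'],np.round(st['tool_pos'],4),np.round(st['eef_rot'],4),np.round(st['contact_force'],2))
p=r.snapshot('side'); q=r.snapshot('top')
seg=carrier_segs(c,11)+bal_segs((.699,-.183,0),11,s)
overlay(p,seg,'s'+f,(240,110,350,260),3.6); overlay(q,seg,'t'+f,(260,120,370,240),3.6)
for n,im in(('side',p),('top',q)):
    for l in('carrier','crimp_mid','crimp_left','crimp_right','hook_seat','hook_tip'):
        for d in r.spot_point(im,l)[:1]: 
            if d['p']>.4:print(n,l,round(d['p'],2),np.round(d['xyz'],4))
E
python3 look.py 1.png .4536 -.2307 .177
```

```text
11.15 [ 0.4541 -0.2267  0.3182] [ 6.362e-01  7.716e-01  2.000e-04 -1.000e-04] [-0.03 -0.69 -7.66]
side carrier 0.83 [ 0.4507 -0.2244  0.1743]
side crimp_mid 0.68 [ 0.4569 -0.2234  0.3042]
side crimp_left 0.8 [ 0.448  -0.1869  0.3049]
side crimp_right 0.93 [ 0.4637 -0.2663  0.3074]
side hook_seat 0.89 [ 0.5843 -0.209   0.2529]
side hook_tip 0.9 [ 0.5444 -0.2172  0.2613]
top carrier 0.92 [ 0.4545 -0.2251  0.1756]
top crimp_mid 0.87 [ 0.4531 -0.2306  0.3036]
top crimp_left 0.88 [ 0.4475 -0.1931  0.3017]
top hook_seat 0.85 [ 0.5829 -0.2108  0.2536]
```

View pics/s1.png

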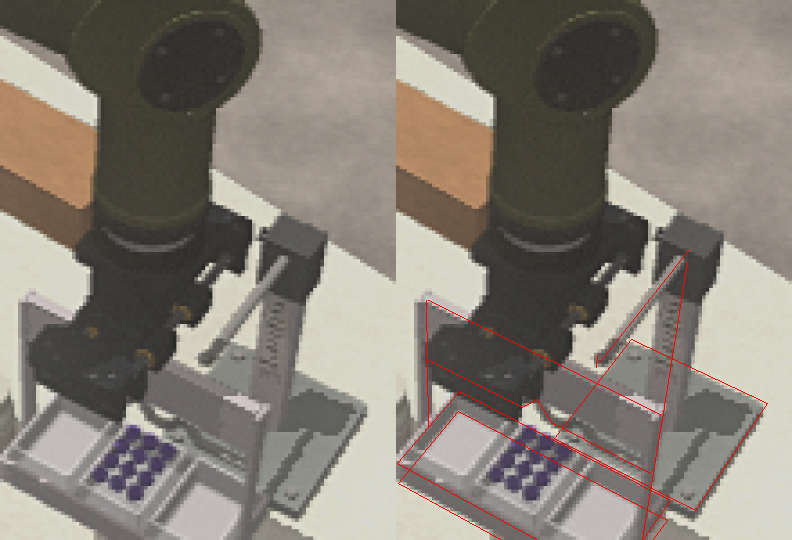

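View pics/t1.png

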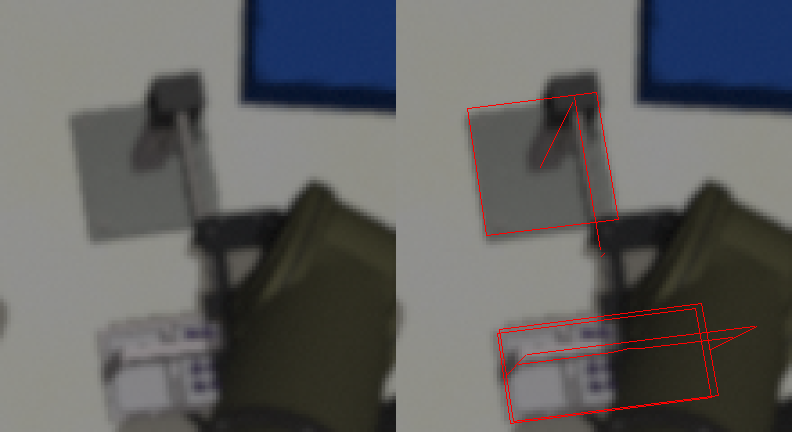

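Call:
carry_out --pt "-0.002 0.004 0 0 0 0" --pt "-0.004 0.014 0 0 0 0" --pt "-0.0043 0.026 0 0 0 0" --pt "-0.0043 0.038 0 0 0 0" --pt "-0.0043 0.05 0 0 0 0" --pt "-0.0043 0.06 0 0 0 0" --pt "-0.0043 0.065 0 0 0 0" --pt "-0.0043 0.065 0 0 0 0"

```text
clock: 12.65
tool_pos: [0.5197, -0.2188, 0.318]
eef_rot: [0.636, 0.772, 0.0, 0.0]
contact_force: [-0.0, 1.2, -8.3]
opening: 0.106
```

```bash
python3 look.py 2.png .519 -.2185 .1762
```

```text
12.65 [ 0.5197 -0.2188  0.318 ] [6.362e-01 7.715e-01 3.000e-04 1.000e-04] [-0.03  1.21 -8.28]
side carrier 0.95 [ 0.517  -0.2202  0.1755]
side crimp_mid 0.67 [0.7818 0.2195 0.0035]
side crimp_left 0.93 [ 0.5163 -0.1806  0.3075]
side crimp_right 0.76 [ 0.5272 -0.259   0.3062]
side hook_seat 0.79 [ 0.5863 -0.2071  0.2557]
side hook_tip 0.73 [ 4.424e-01 -4.903e-01  1.000e-04]
top carrier 0.54 [ 0.5152 -0.2186  0.1771]
top crimp_mid 0.54 [ 0.5206 -0.2225  0.3052]
top crimp_left 0.68 [ 0.509  -0.181   0.3045]
top hook_seat 0.62 [ 0.4405 -0.4898 -0.0018]
```

View pics/s2.png

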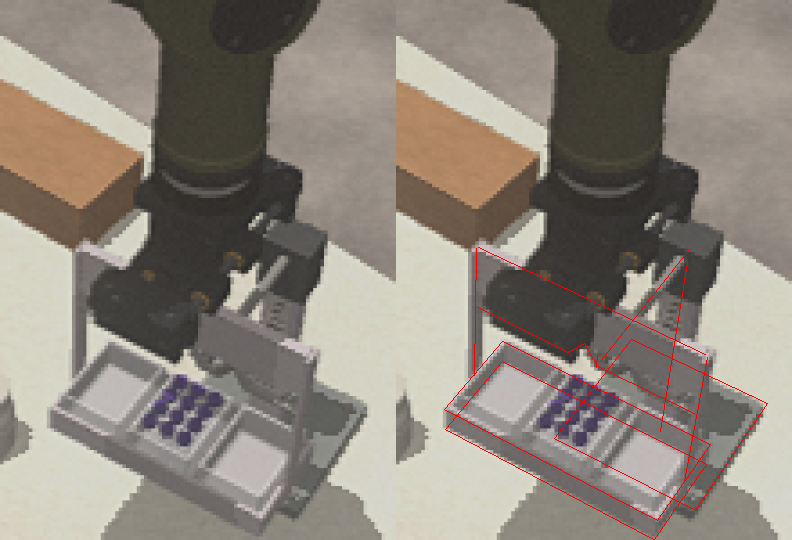

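View pics/t2.png

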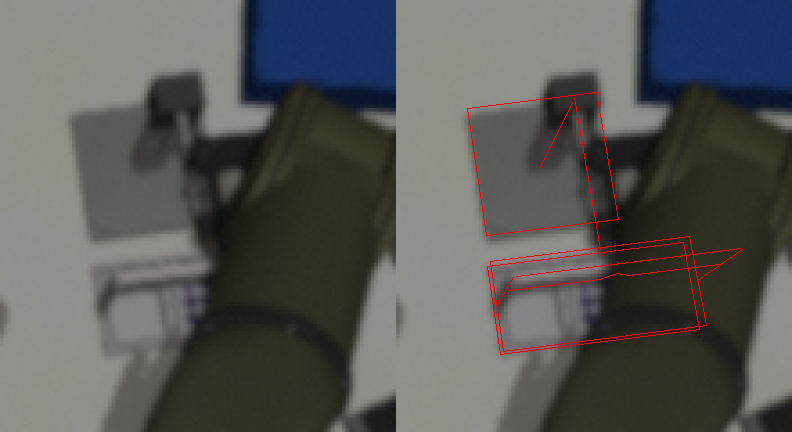

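Call:
carry_out --pt "0 0.004 0 0 0 0" --pt "0 0.012 0 0 0 0" --pt "0 0.022 0 0 0 0" --pt "0 0.032 0 0 0 0" --pt "0 0.042 0 0 0 0" --pt "0 0.052 0 0 0 0" --pt "0 0.059 0 0 0 0" --pt "0 0.0615 0 0 0 0" --pt "0 0.0615 0 0 0 0" --pt "0 0.0615 0 0 0 0"

```text
clock: 14.35
tool_pos: [0.5784, -0.208, 0.3181]
eef_rot: [0.637, 0.771, -0.0, -0.0]
contact_force: [-0.4, -0.1, -8.2]
opening: 0.111
```

```bash
python3 look.py 3.png .580 -.206 .1762; python3 -c "
from h import *
force(20)"
```

```text
14.35 [ 0.5784 -0.208   0.3181] [ 6.368e-01  7.710e-01 -4.000e-04 -4.000e-04] [-0.41 -0.08 -8.21]
side carrier 0.97 [ 0.577  -0.2104  0.1777]
side crimp_mid 0.9 [ 0.5785 -0.2075  0.302 ]
side crimp_left 0.89 [ 0.5732 -0.1699  0.3072]
side crimp_right 0.75 [ 0.5863 -0.246   0.3078]
side hook_seat 0.65 [ 0.5839 -0.2091  0.2508]
side hook_tip 0.71 [ 0.5457 -0.2152  0.2622]
top carrier 0.83 [ 0.5774 -0.2049  0.1756]
top crimp_mid 0.91 [ 0.577  -0.2132  0.3032]
top crimp_left 0.9 [ 0.5712 -0.1745  0.3041]
top crimp_right 0.54 [ 0.5751 -0.2054  0.1801]
top hook_seat 0.44 [ 0.5813 -0.2083  0.3054]
t 16.05 F [ 0.065 -0.153 -8.138] sd [0.39  0.307 0.432] M [-0.075  0.043  0.002] pos [ 0.5791 -0.2077  0.3182] open 0.111
```

View pics/s3.png

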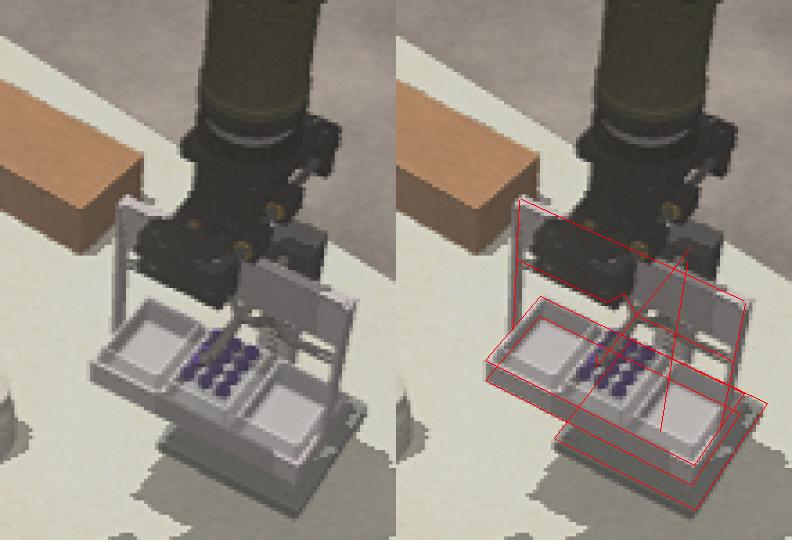

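Call:
carry_out --pt "0 0 0.003 0 0 0" --pt "0 0 0.009 0 0 0" --pt "0 0 0.017 0 0 0" --pt "0 0 0.024 0 0 0" --pt "0 0 0.029 0 0 0" --pt "0 0 0.032 0 0 0" --pt "0 0 0.034 0 0 0" --pt "0 0 0.036 0 0 0" --pt "0 0 0.038 0 0 0" --pt "0 0 0.04 0 0 0" --pt "0 0 0.042 0 0 0" --pt "0 0 0.044 0 0 0"

```text
clock: 17.25
tool_pos: [0.5793, -0.208, 0.2743]
eef_rot: [0.637, 0.771, 0.0, 0.0]
contact_force: [-0.2, -0.2, -7.3]
opening: 0.109
```

```bash
cat >> h.py <<'E'
def ftool(n=10):
    from scipy.spatial.transform import Rotation as R
    F=[]
    for i in range(n):
        r.snapshot('side'); s=r.get_state(); F.append(np.r_[R.from_quat(s['eef_rot']).inv().apply(s['contact_force']),R.from_quat(s['eef_rot']).inv().apply(s['moment']),s['tool_pos']])
    F=np.array(F); print('t',s['clock'],'Ftool',np.round(F[:,:3].mean(0),2),'Mtool',np.round(F[:,3:6].mean(0),3),'pos',np.round(F[:,6:].mean(0),4),'q',np.round(s['eef_rot'],4))
E
python3 -c "
from h import *
ftool(8)"; python3 look.py 4.png .579 -.2077 .132
```

```text
t 17.65 Ftool [-0.95  0.35  7.01] Mtool [ 0.011 -0.286 -0.01 ] pos [ 0.5792 -0.2079  0.2743] q [6.367e-01 7.711e-01 1.000e-04 3.000e-04]
17.65 [ 0.5792 -0.2079  0.2744] [6.367e-01 7.711e-01 1.000e-04 3.000e-04] [ 1.15 -1.53 -7.19]
side carrier 0.63 [ 0.576  -0.2097  0.1326]
side crimp_mid 0.74 [ 0.5804 -0.207   0.2598]
side crimp_left 0.88 [ 0.5723 -0.1673  0.2616]
side crimp_right 0.62 [ 0.5859 -0.2483  0.2639]
side hook_seat 0.65 [ 0.5858 -0.208   0.2481]
side hook_tip 0.56 [ 0.5449 -0.2169  0.2577]
top carrier 0.83 [ 0.578  -0.2064  0.1329]
top crimp_mid 0.8 [ 0.5808 -0.2091  0.2573]
top crimp_left 0.73 [ 0.5702 -0.1733  0.2583]
top crimp_right 0.42 [0.7859 0.2191 0.0046]
top hook_tip 0.54 [ 4.391e-01 -4.901e-01  4.000e-04]
```

View pics/s4.png

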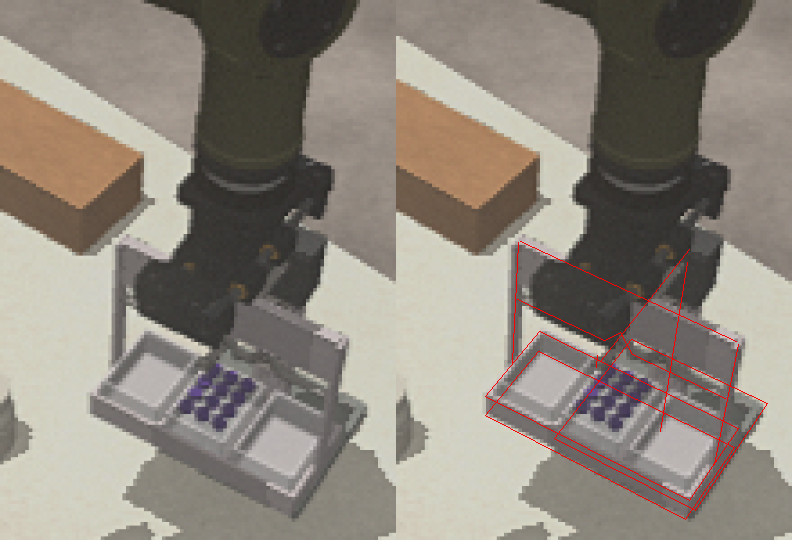

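Call:
carry_out --pt "-0.0005 0 0 0 0 0" --pt "-0.001 0 0 0 0 0" --pt "-0.0015 0 0.001 0 0 0" --pt "-0.0015 0 0.0025 0 0 0" --pt "-0.0015 0 0.004 0 0 0" --pt "-0.0015 0 0.0055 0 0 0" --pt "-0.0015 0 0.007 0 0 0" --pt "-0.0015 0 0.008 0 0 0"

```text
clock: 19.15
tool_pos: [0.5793, -0.2086, 0.266]
eef_rot: [0.636, 0.771, 0.0, -0.0]
contact_force: [-0.0, 1.6, -6.3]
opening: 0.107
```

```bash
python3 -c "
from h import *
ftool(10)"
```

```text
t 19.65 Ftool [2.64 0.4  6.35] Mtool [-0.082  0.598 -0.   ] pos [ 0.5793 -0.2087  0.2661] q [ 6.366e-01  7.712e-01  2.000e-04 -2.000e-04]
```

Call:
carry_out --pt "0.0005 0 0 0 0 0" --pt "0.001 0 0 0 0 0" --pt "0.0011 0 0.001 0 0 0" --pt "0.0011 0 0.0025 0 0 0" --pt "0.0011 0 0.004 0 0 0" --pt "0.0011 0 0.0055 0 0 0" --pt "0.0011 0 0.007 0 0 0" --pt "0.0011 0 0.008 0 0 0"

```text
clock: 20.45
tool_pos: [0.5792, -0.2084, 0.2581]
eef_rot: [0.637, 0.771, -0.0, 0.0]
contact_force: [0.6, -0.0, -6.0]
opening: 0.113
```

```bash
python3 -c "
from h import *
ftool(10)"
```

```text
t 20.95 Ftool [0.21 0.98 5.27] Mtool [-0.09   0.089 -0.001] pos [ 0.5792 -0.2083  0.2582] q [ 6.367e-01  7.711e-01 -0.000e+00  2.000e-04]
```

Call:
carry_out --pt "0 0 0.001 0 0 0" --pt "0 0 0.003 0 0 0" --pt "0 0 0.006 0 0 0" --pt "0 0 0.009 0 0 0" --pt "0 0 0.012 0 0 0" --pt "0 0 0.015 0 0 0" --pt "0 0 0.018 0 0 0" --pt "0 0 0.021 0 0 0" --pt "0 0 0.024 0 0 0" --pt "0 0 0.027 0 0 0" --pt "0 0 0.029 0 0 0" --pt "0 0 0.03 0 0 0"

```text
clock: 22.15
tool_pos: [0.5792, -0.2082, 0.228]
eef_rot: [0.637, 0.771, -0.0, 0.0]
contact_force: [-0.5, -0.7, -3.6]
opening: 0.11
```

```bash
python3 -c "
from h import *
ftool(12)"
```

```text
t 22.75 Ftool [-0.46  0.31  3.15] Mtool [-0.023 -0.179  0.005] pos [ 0.5792 -0.2082  0.2283] q [6.366e-01 7.712e-01 0.000e+00 1.000e-04]
```

Call:
carry_out --pt "0 0 0.001 0 0 0" --pt "-0.0001 0 0.003 0 0 0" --pt "-0.0002 0 0.006 0 0 0" --pt "-0.0002 0 0.009 0 0 0" --pt "-0.0002 0 0.012 0 0 0" --pt "-0.0002 0 0.015 0 0 0" --pt "-0.0002 0 0.018 0 0 0" --pt "-0.0002 0 0.021 0 0 0" --pt "-0.0002 0 0.024 0 0 0" --pt "-0.0002 0 0.027 0 0 0" --pt "-0.0002 0 0.029 0 0 0" --pt "-0.0002 0 0.03 0 0 0"

```text
clock: 23.95
tool_pos: [0.5792, -0.2082, 0.198]
eef_rot: [0.637, 0.771, 0.0, -0.0]
contact_force: [-0.1, 0.2, -1.6]
opening: 0.114
```

```bash
python3 -c "
from h import *
ftool(24)"; python3 look.py 5.png .579 -.2082 .0565 80
```

```text
t 25.15 Ftool [0.3  0.17 0.85] Mtool [ 0.005 -0.007  0.008] pos [ 0.5792 -0.2082  0.1982] q [ 6.366e-01  7.712e-01  1.000e-04 -0.000e+00]
25.15 [ 0.5792 -0.2082  0.1982] [ 6.366e-01  7.712e-01  1.000e-04 -0.000e+00] [ 1.59  1.06 -0.69]
side carrier 0.64 [ 0.5762 -0.2084  0.0564]
side crimp_mid 0.76 [ 0.5817 -0.2038  0.1841]
side crimp_right 0.73 [ 0.5886 -0.2452  0.1838]
side hook_seat 0.62 [ 0.5747 -0.2073  0.054 ]
side hook_tip 0.76 [ 0.5447 -0.216   0.1804]
top carrier 0.58 [ 0.5776 -0.2058  0.0536]
top crimp_mid 0.52 [ 0.5795 -0.2096  0.182 ]
top crimp_left 0.75 [ 0.5711 -0.1767  0.1827]
top hook_seat 0.47 [ 0.5802 -0.2108  0.1843]
```

View pics/s5.png

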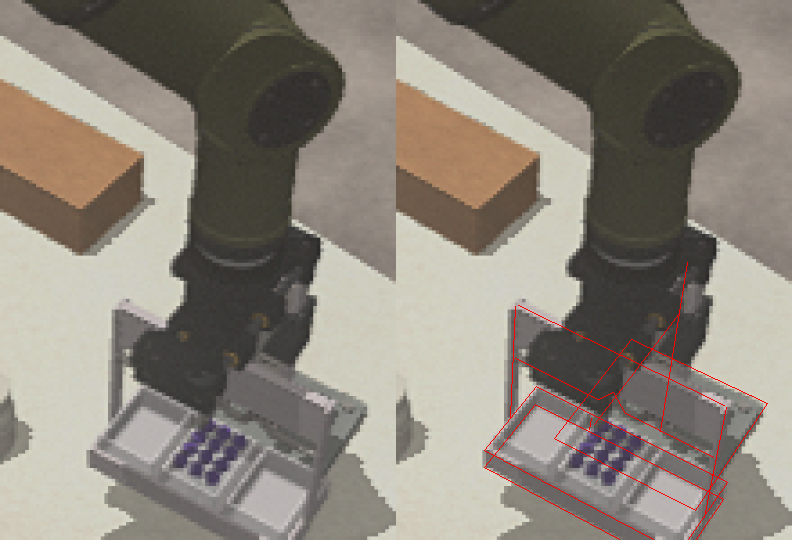

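Call:
carry_out --pt "0 0 0.001 0 0 0" --pt "-0.0001 0 0.003 0 0 0" --pt "-0.0001 0 0.005 0 0 0" --pt "-0.0001 0 0.007 0 0 0" --pt "-0.0001 0 0.009 0 0 0" --pt "-0.0001 0 0.011 0 0 0" --pt "-0.0001 0 0.0125 0 0 0" --pt "-0.0001 0 0.0135 0 0 0" --pt "-0.0001 0 0.0135 0 0 0"

```text
clock: 26.75
tool_pos: [0.5792, -0.2083, 0.1846]
eef_rot: [0.637, 0.771, 0.0, -0.0]
contact_force: [0.5, 0.2, 0.6]
opening: 0.107
```

```bash
python3 -c "
from h import *
ftool(60)"; python3 look.py 6.png .579 -.2082 .0428 95
```

```text
t 29.75 Ftool [ 0.91  0.59 -0.09] Mtool [-0.062  0.135  0.001] pos [ 0.5792 -0.2084  0.1847] q [0.6366 0.7712 0.     0.    ]
29.75 [ 0.5792 -0.2084  0.1847] [0.6366 0.7712 0.     0.    ] [1.23 1.04 0.51]
side carrier 0.73 [ 0.5736 -0.2052  0.0401]
side crimp_mid 0.82 [ 0.5775 -0.2038  0.169 ]
side crimp_left 0.77 [ 0.5749 -0.1686  0.1678]
side crimp_right 0.57 [ 0.5858 -0.2469  0.1729]
side hook_seat 0.51 [ 0.5849 -0.2074  0.159 ]
side hook_tip 0.76 [ 0.5439 -0.2185  0.1705]
top crimp_mid 0.59 [ 0.5791 -0.2101  0.1671]
top crimp_left 0.72 [ 0.6988 -0.182   0.0068]
```

View pics/t6.png

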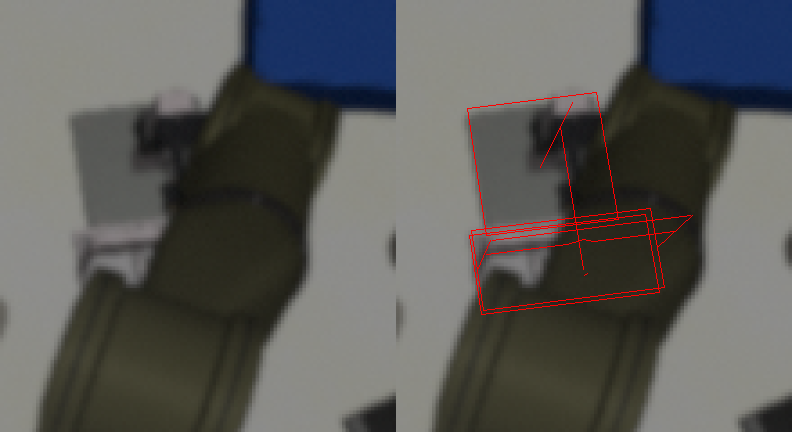

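View pics/s6.png

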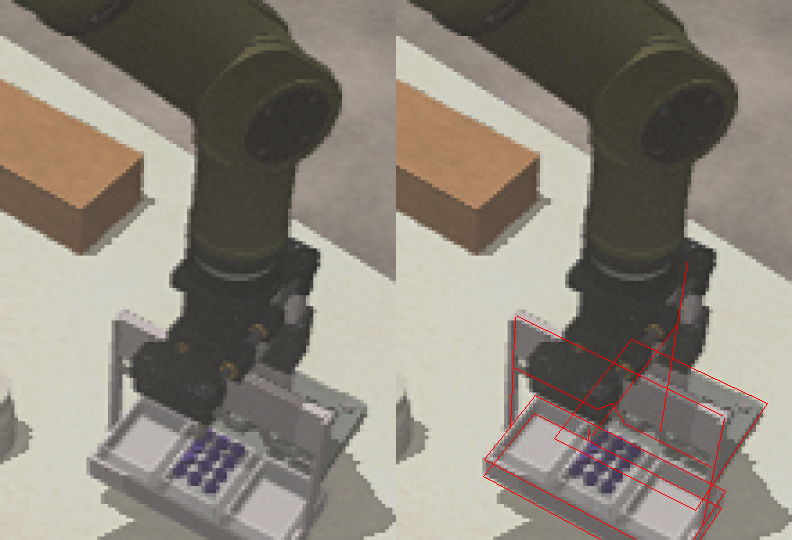

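Call:
carry_out --pt "0.0003 0 0.001 0 0 0" --pt "0.0003 0 0.001 0 0 0" --pt "0.0003 0 0.001 0 0 0" --pt "0.0003 0 0.001 0 0 0" --grip_force 3

```text
clock: 30.85
tool_pos: [0.5792, -0.2083, 0.1837]
eef_rot: [0.637, 0.771, -0.0, 0.0]
contact_force: [0.3, -0.2, 0.3]
opening: 0.109
```

```bash
python3 -c "
from h import *
ftool(30); print(r.get_state()['opening'])"
```

```text
t 32.35 Ftool [-0.76  0.63 -0.22] Mtool [-0.06  -0.245  0.004] pos [ 0.5791 -0.2082  0.1837] q [0.6367 0.7711 0.     0.    ]
0.11501166656692224
```

Residual vertical force is at the unloaded baseline (−0.2 N), so release.

Call:
carry_out --pt "0.0001 0 0 0 0 0" --pt "0.0001 0 0 0 0 0" --pt "0.0001 0 0 0 0 0" --pt "0.0001 0 0 0 0 0" --pt "0.0001 0 0 0 0 0" --pt "0.0001 0 0 0 0 0" --fingers 150

```text
clock: 32.95
tool_pos: [0.5791, -0.2079, 0.1837]
eef_rot: [0.637, 0.771, 0.0, -0.0]
contact_force: [-0.1, -0.1, -0.9]
opening: 0.41
```

```bash
python3 -c "
from h import *
ftool(30); print(r.get_state()['opening'])"; python3 look.py 7.png .579 -.2082 .0428 95
```

```text
t 34.45 Ftool [ 0.01  0.03 -0.13] Mtool [ 0.057 -0.049  0.006] pos [ 0.5791 -0.208   0.1837] q [ 0.6366  0.7712  0.     -0.    ]
0.412503346651405
34.45 [ 0.5791 -0.208   0.1837] [ 0.6366  0.7712  0.     -0.    ] [0.83 0.53 0.35]
side crimp_mid 0.84 [ 0.5803 -0.2034  0.1729]
side crimp_left 0.62 [ 0.5758 -0.1658  0.1732]
side crimp_right 0.67 [ 0.588  -0.2483  0.1771]
side hook_seat 0.51 [ 0.6963 -0.1836  0.0023]
top carrier 0.64 [ 0.5794 -0.2079  0.0478]
top crimp_mid 0.77 [ 0.5788 -0.2124  0.1711]
top crimp_left 0.44 [ 0.5724 -0.1724  0.1704]
```

View pics/s7.png

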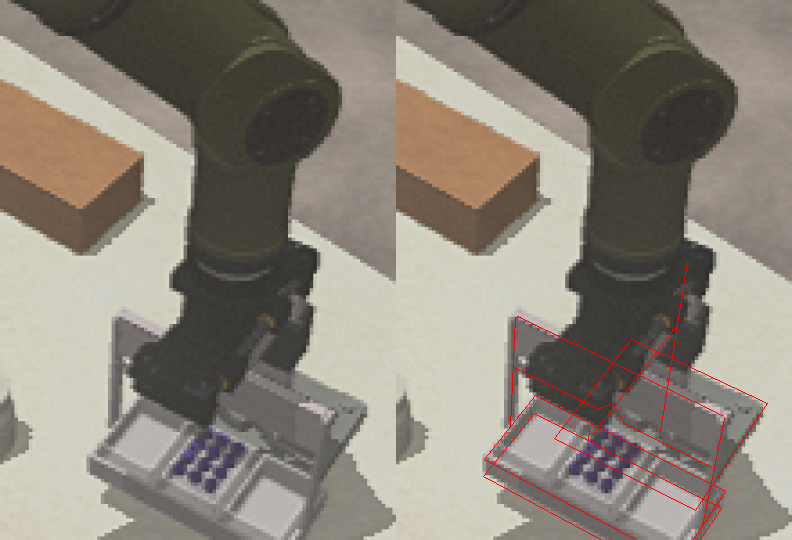

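Call:
carry_out --pt "0 0 -0.003 0 0 0" --pt "0 0 -0.008 0 0 0" --pt "0 0 -0.015 0 0 0" --pt "0 0 -0.025 0 0 0" --pt "0 0 -0.037 0 0 0" --pt "0 0 -0.052 0 0 0" --pt "0 0 -0.07 0 0 0" --pt "0 0 -0.09 0 0 0" --pt "0 0 -0.11 0 0 0" --pt "0 0 -0.13 0 0 0" --pt "0 0 -0.145 0 0 0" --pt "0 0 -0.15 0 0 0"

```text
clock: 36.35
tool_pos: [0.5799, -0.2085, 0.3365]
eef_rot: [0.637, 0.771, 0.001, 0.002]
contact_force: [-0.3, 0.3, -0.2]
opening: 0.412
```

Call:
carry_out --pt "0 -0.005 -0.005 0 0 0" --pt "0 -0.02 -0.01 0 0 0" --pt "0 -0.045 -0.01 0 0 0" --pt "0 -0.07 -0.01 0 0 0" --pt "0 -0.09 -0.01 0 0 0" --pt "0 -0.105 -0.01 0 0 0" --pt "0 -0.11 -0.01 0 0 0" --pt "0 -0.11 -0.01 0 0 0" --pt "0 -0.11 -0.01 0 0 0"

```text
clock: 37.25
tool_pos: [0.4718, -0.2285, 0.3436]
eef_rot: [0.636, 0.771, 0.0, 0.0]
contact_force: [-0.5, -0.4, -0.8]
opening: 0.415
```

```bash
python3 look.py 8.png .579 -.2082 .044 94;python3 -c "
from h import *
for k in range(20): r.snapshot('side')"; python3 look.py 9.png .579 -.2082 .044 94
```

```text
37.25 [ 0.4718 -0.2285  0.3436] [6.364e-01 7.714e-01 3.000e-04 0.000e+00] [-0.47 -0.42 -0.78]
side carrier 0.65 [ 0.5764 -0.2074  0.047 ]
side crimp_mid 0.79 [ 0.5791 -0.2057  0.1725]
side crimp_left 0.85 [ 0.5726 -0.1711  0.1724]
side crimp_right 0.9 [ 0.5884 -0.2459  0.1747]
side hook_seat 0.75 [ 0.5865 -0.205   0.1608]
side hook_tip 0.63 [ 0.5451 -0.2176  0.172 ]
top carrier 0.7 [ 0.5729 -0.172   0.1726]
top crimp_mid 0.94 [ 0.5805 -0.2098  0.1711]
top crimp_left 0.84 [ 0.574  -0.1728  0.1709]
top crimp_right 0.59 [ 0.5451 -0.2136  0.1693]
top hook_seat 0.56 [ 0.5879 -0.2091  0.1628]
top hook_tip 0.54 [ 0.5453 -0.2113  0.1675]
38.95 [ 0.4711 -0.2288  0.3437] [ 0.6366  0.7712  0.     -0.    ] [-0.22  0.69  0.34]
side carrier 0.89 [ 0.5747 -0.2081  0.046 ]
side crimp_mid 0.85 [ 0.5778 -0.2029  0.1727]
side crimp_left 0.84 [ 0.574  -0.1686  0.1764]
side crimp_right 0.97 [ 0.5881 -0.2471  0.1755]
side hook_seat 0.72 [ 0.5861 -0.2076  0.1623]
side hook_tip 0.68 [ 0.5445 -0.2151  0.1709]
top carrier 0.49 [ 0.5707 -0.1743  0.1724]
top crimp_mid 0.71 [ 0.6946 -0.1801  0.0036]
top crimp_left 0.97 [ 0.5728 -0.1732  0.1716]
top crimp_right 0.74 [4.559e-01 4.421e-01 3.000e-04]
top hook_seat 0.6 [ 0.5868 -0.2128  0.1608]
```

View pics/s9.png

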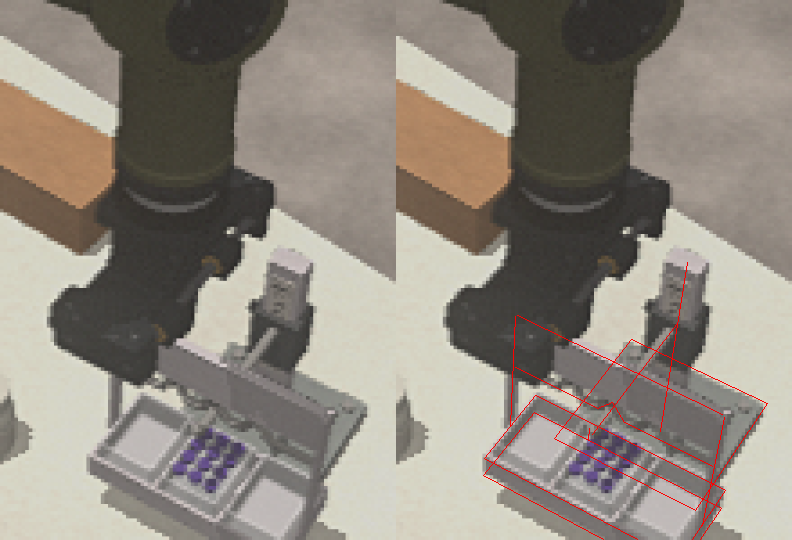

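View pics/t9.png

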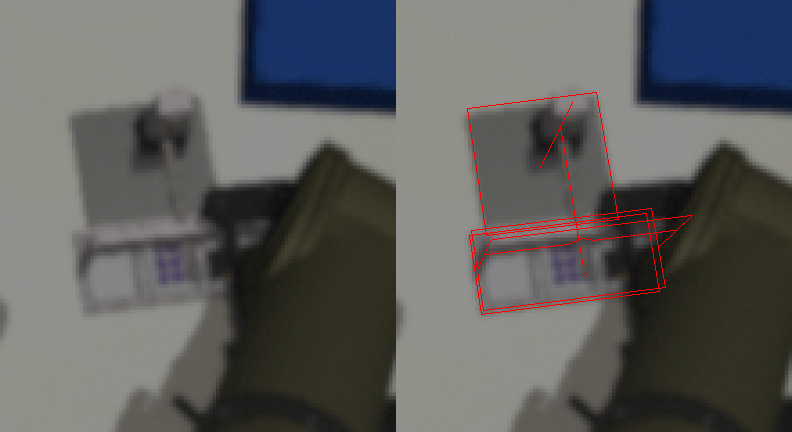

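The carrier hangs level by its middle crimp: hook through at s9 ≈ (255,350), caps in the middle bay at (212,455), all three boxes in. The gripper is clear above it.

```bash
python3 -c "
from h import *
print(r.finish_job())"
```

```text
the job is handed in; nothing more can be done
None
```

The carrier now hangs by its middle crimp on the hook and I have handed the job in. No verdict came back. The full box was in the middle bay, so I used the middle crimp.

- **Lift and seating:** I gripped the carrier by its top bar. On the lift the force reading gave a weight of about 8.3 N. The hook's arm met the crimp about 1 mm off centre. I moved the carrier sideways until the side force was small, at most 2.6 N on the way.
- **Lowering and release:** I lowered it at 30 mm/s or less to about 95 mm of sink. The vertical reading was then −0.2 N, close to the unloaded readings (−0.4 to +0.1 N, single readings scattered by about 0.5 N). Then I let go, and it read −0.1 N afterwards. I could not read the hook's speed, but the sink changed by only about 1–3 mm.
- **Last checks:** The carrier was level, its underside about 46 mm above the table, with all three boxes in it. The reported positions were the same within measuring error 1.7 s apart, and the gripper was clear above it. I kept clear of the other things by path, but took no final picture of all of them.
- **Disagreements:** The first estimate of the balance's yaw, 15°, was wrong. Measuring from both views gave 11°, which I used. A few reports from the networks, mostly low-confidence, named other things and I ignored them.

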